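# Set out a crate slat to the marking post and hold it

### The arm

A 7-joint arm with a two-finger parallel gripper is mounted at the origin on a cart in front of the work surface, level with it; the furniture and walls round the work are solid. World frame = base frame: x ahead of the robot, y to its left, z up, the work surface at z = 0. Lengths are in m, angles in rad, forces in N, time in s.
With the tool pointing down it reaches from about 0.35 to 0.9 m from the base axis. Payload 19.9 kg.
Tool frame: the origin (TCP) lies between the finger pads; the fingertips stand 19 mm ahead of it and the grasp point (between the pads) is the TCP; z points along the fingers, y is the direction in which the jaws open and shut (so a half turn about z gives the same grasp; the last joint's range is limited). The gripper opens to 94 mm and grips with 3 to 60 N. Pads are 16 mm wide; open, the fingers measure 119 mm over their backs; the gripper's body (75 mm by 177 mm) begins 78 mm behind the grasp point.
Start: joints at [-1.196, 0.417, -0.01, 1.614, 0.005, 1.111, -0.053], TCP at [0.252, 0.572, 0.224] pointing down, gripper open.
Joint ranges: [-2.81, 2.81], [-0.39, 2.02], [-1.27, 1.25], [0.06, 2.57], [-1.19, 4.33], [0.19, 2], [-2.82, 2.82]. Speed limits (rad/s): [1.89, 1.89, 2.39, 2.39, 3.01, 3.01, 3.01].

### API

Orientations are given as a 3x3 rotation matrix whose columns are the frame's x, y, z axes.
In Python, from rig import robot gives the robot as it stands. Calls block until the motion is done:
- robot.move_ptp(position, orientation): joint-space move of the TCP to a pose.
- robot.move_linear(position, velocity=0.15, frame=None, threshold=None): straight line of the TCP; frame=None keeps the orientation; velocity is the mean speed in m/s. With threshold (N) it stops when the force on the tool has changed by that much, and returns True; else False.
- robot.goto_joints(angles): joint-space move.
- robot.gripper_to(opening): finger opening in m; the grip force is fixed at half the most; returns when the fingers have stopped.
- robot.pause(seconds).
- robot.ik(position, orientation): joint angles nearest the present ones, or None.
- robot.get_state(): the state.
- robot.grab_frame(name): name is "side" or "top" or "wrist"; returns the picture (400x640x3 uint8, red, green, blue); there is no depth.
- robot.camera_info(name): a dict with "fx", "fy", "cx", "cy" (pixels), "rvec" (rotation vector, rad) and "tvec" (3), from world to camera coordinates, as OpenCV has them. Camera axes: x right, y down, z forward; pixel columns grow to the right and rows downward; lengths in m; the calibration is good to about 2 mm. A picture is of the moment at which its call begins: read the wrist's pose just before it. camera_info takes no time and is no camera call; for the wrist camera it gives the pose at the moment of the call.
A pose or a line that the arm cannot do raises robot.PlanningError and nothing moves.
- robot.sign_off(): hands the job in, once; it reports no verdict.
The state is a dict: "time": time; "qpos": joint angles; "joint_vel": joint speeds; "effort": joint torques, N m; "ee_pos": TCP position; "tool_rot": TCP orientation; "force": force on the tool from outside, world axes, zero at the start; "moment": the same for the moment, N m; "opening": finger opening in m.
Only numpy, scipy, OpenCV 4.12 (cv2) and the standard library are available. Lean on these libraries where they do the work, as an engineer would, in place of code of your own. Each camera call takes 0.05 s, during which the arm holds its last target. There are 200 camera calls.

### The job

A loose wooden crate slat lies along a low stand, and a slim steel marking post stands near one of its ends, on the left or on the right (a roll of tape lies near the other end). Slide the slat lengthwise along the stand towards the post, without lifting it off, until its leading end is level with the middle of the post; more than half of it then overhangs, so keep hold of it, flat on the stand, and finish while still holding it in place. Leave the tape roll and the green sizing gauge where they are.

Things in the scene. Friction and masses are not known exactly. Their poses are not given: they have to be found in the camera images.
- slat: the loose pale wooden slat, 48 mm wide (its x), 360 mm long (its y), 18 mm thick (its z, up), about 0.15 to 0.31 kg, weight evenly spread; origin at the centre of its underside, so its ends are at y = +180 mm and y = -180 mm in its own frame. At the start it lies on the stand about centred, in balance, both ends overhanging. Its +y end is the left one for the robot.
- stand: the low plywood stand, fixed, 100 mm wide (its x), 130 mm long (its y, along the slat), flat top without rims at 80 mm above the table; origin on the table under its centre. The slat's underside lies on its top, so fingers beside the slat must stay above 80 mm while over the stand.
- post: the marking post, fixed: steel foot 56 mm across, rod 10 mm thick, 155 mm tall, on the robot's side of the slat's line with its axis about 85 mm from the slat's middle line (the slat passes beside it without touching), 260 to 285 mm along the slat direction from the stand's centre, beyond either the slat's left or its right end; origin on the table under its axis.
- post_mark (a point): point on the post's axis 90 mm above the table, at the slat's height. The slat's end is level with it when this point's y in the slat's own frame is +180 mm (post on the left) or -180 mm (post on the right).
- tape_roll: roll of brown packing tape lying flat on the table near the slat's other end, where the post is not; 98 mm across, 48 mm high; origin at the centre of its underside. Bystander, lower than the slat.
- size_gauge: green fruit sizing gauge, ring on a handle, 69 x 150 x 9 mm, lying behind the stand. Bystander.
Things that resemble listed ones, but are neither listed nor needed, are in the scene too. Of the things that look like the post, the middle-sized one is meant.

How it is judged:
By the outcome, as a careful person would: the job done as asked, in the order asked, and still so for the second after the job is handed in, while the arm keeps its last pose, push and grip.
It also fails if it takes over 32 s, if anything falls off the work surface, if the arm or the gripper's body presses on something with over 40 N, if the wrist force passes 120 N, or if a joint passes its speed limit or range.

## Working session

There is one attempt and no reset: what is moved stays moved. The work goes in short steps, each a Python script; the robot and the scene stay as the last script left them, time stands still between calls to the robot, and variables do not carry over. Pictures are saved under pics/ and viewed, about 8 in all and at most 12, crops included, and the job is handed in when it is done.

```bash
ls; mkdir -p pics
python3 - <<'E'
from rig import robot
import cv2
for n in("top","side"):
    cv2.imwrite(f"pics/{n}0.png",robot.grab_frame(n)[:,:,::-1]); print(n,robot.camera_info(n))
print(robot.get_state()["time"])
E
```

```text
pics
top {'fx': 418.29331652798896, 'fy': 418.29331652798896, 'cx': 321.0716167454678, 'cy': 201.28561593696136, 'rvec': array([ 2.11941511, -2.10582858,  0.17986344]), 'tvec': array([0.10242803, 0.57514894, 0.94715119])}
side {'fx': 465.74671775457335, 'fy': 465.74671775457335, 'cx': 314.4886259942644, 'cy': 199.94240086654034, 'rvec': array([ 0.27186196, -2.62913591,  1.45261232]), 'tvec': array([0.55764711, 0.07905192, 1.34140618])}
0.1
```

View pics/top0.png

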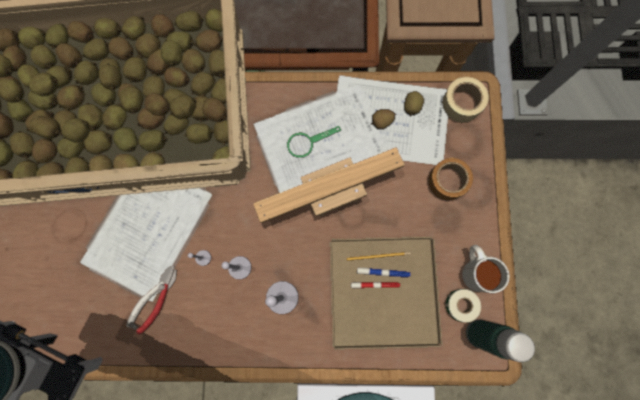

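View pics/side0.png

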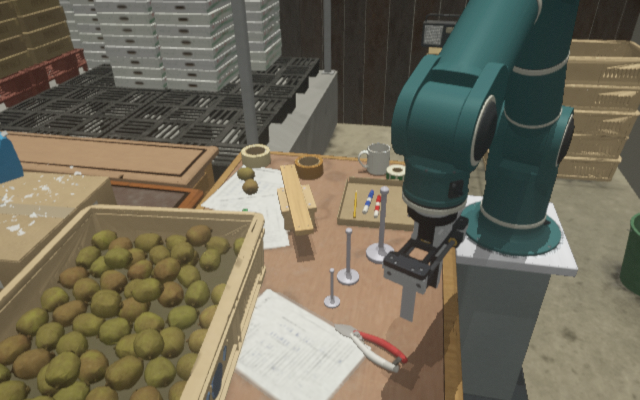

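Top view: slat runs from about (257,212) to (402,160). The brown tape roll is at (451,178), so the post is on the left. Post candidates are small (202,258), middle (237,267) and large (283,297). The middle-sized one fits the description, so I'll check it in a crop and by measurement.

```bash
cat > h.py <<'E'
import numpy as np, cv2
from rig import robot
def ray(info,uv):
    R=cv2.Rodrigues(info["rvec"])[0]
    d=R.T@np.array([(uv[0]-info["cx"])/info["fx"],(uv[1]-info["cy"])/info["fy"],1])
    return -R.T@info["tvec"],d
def onz(info,uv,z):
    c,d=ray(info,uv); return c+d*(z-c[2])/d[2]
def proj(info,p):
    R=cv2.Rodrigues(info["rvec"])[0]; q=R@np.array(p)+info["tvec"]
    return np.array([info["fx"]*q[0]/q[2]+info["cx"],info["fy"]*q[1]/q[2]+info["cy"]])
def tri(i1,u1,i2,u2):
    c1,d1=ray(i1,u1);c2,d2=ray(i2,u2)
    s=np.linalg.lstsq(np.c_[d1,-d2],c2-c1,rcond=None)[0]
    a,b=c1+s[0]*d1,c2+s[1]*d2
    return (a+b)/2,np.linalg.norm(a-b)
E
python3 - <<'E'
from h import *
T=cv2.imread("pics/top0.png");t=robot.camera_info("top")
hsv=cv2.cvtColor(T,cv2.COLOR_BGR2HSV)
for p in[(330,185),(270,207),(390,165),(340,200),(340,165),(237,268),(225,240),(229,265)]:print(p,hsv[p[1],p[0]],onz(t,p,.098).round(3))
c=cv2.resize(T[140:320,180:420],None,fx=3.3,fy=3.3,interpolation=cv2.INTER_CUBIC)
cv2.imwrite("pics/crop1.png",c)
E
```

```text
(330, 185) [ 16 109 195] [0.605 0.085 0.098]
(270, 207) [ 16 110 199] [0.552 0.222 0.098]
(390, 165) [ 17 110 192] [ 0.653 -0.054  0.098]
(340, 200) [ 16  94 199] [0.57  0.062 0.098]
(340, 165) [ 16  97 197] [0.653 0.062 0.098]
(237, 268) [150   8  67] [0.414 0.292 0.098]
(225, 240) [ 11  98 140] [0.476 0.322 0.098]
(229, 265) [160   8  90] [0.42  0.31  0.098]
```

View pics/crop1.png

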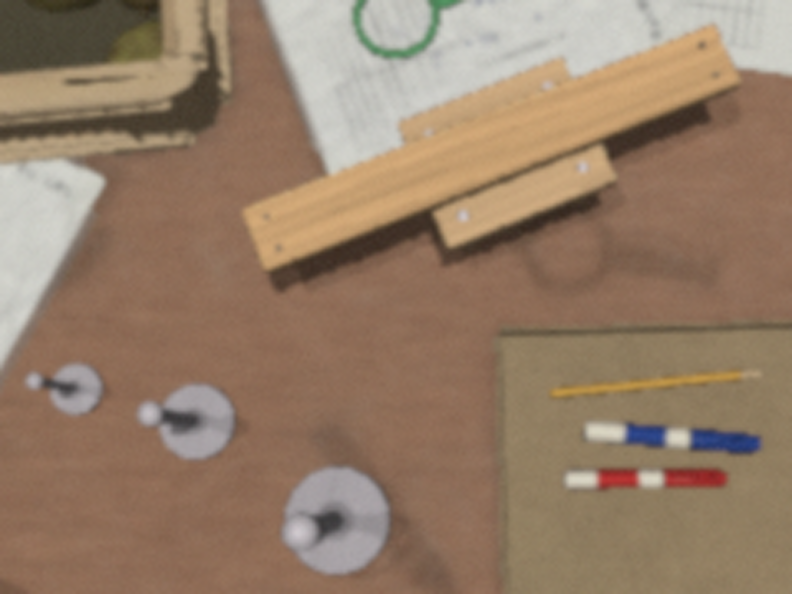

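Enlarged crop: slat corners at (243,210), (268,271), (741,80) and (713,24). The middle post has its foot at (197,421) and its tip at (149,414), and it is clearly the middle of three sizes. Next I'll measure.

Run:
```python
from h import *
t=robot.camera_info("top");s=robot.camera_info("side")
f=lambda c:((c[0]+.5)/3.3-.5+180,(c[1]+.5)/3.3-.5+140)
C=np.array([onz(t,f(c),.098)[:2] for c in[(243,210),(268,271),(741,80),(713,24)]])
L,Rr=C[:2].mean(0),C[2:].mean(0)
print("clicked",C.round(4).tolist(),"len",np.linalg.norm(L-Rr),"w",np.linalg.norm(C[0]-C[1]),np.linalg.norm(C[2]-C[3]))
T=cv2.imread("pics/top0.png");hsv=cv2.cvtColor(cv2.GaussianBlur(T,(3,3),0),cv2.COLOR_BGR2HSV)
m=cv2.inRange(hsv,(12,102,165),(22,160,255));r=np.zeros_like(m);r[145:228,248:410]=m[145:228,248:410]
r=cv2.morphologyEx(r,cv2.MORPH_OPEN,np.ones((3,3)))
c=max(cv2.findContours(r,0,1)[0],key=cv2.contourArea)
P=np.float32([onz(t,p[0],.098)[:2] for p in c])
rect=cv2.minAreaRect(P);print("rect",rect)
d=(L-Rr)/np.linalg.norm(L-Rr);mid=(L+Rr)/2
print("mid",mid,"dir",d,"ang",np.arctan2(d[1],d[0]))
n=np.array([d[1],-d[0]]) # slat x
# stand corners z .08 : crop
S=np.array([onz(t,f(q),.08)[:2] for q in[(400,123),(563,59),(615,180),(450,249)]]);print("stand",S.mean(0),[np.linalg.norm(S[i]-S[i-1]).round(3) for i in range(4)])
for nm,ft,tip,h in[("small",(75,389),(34,381),0.1),("mid",(197,421),(149,414),.155),("big",(337,520),(301,531),.2)]:
    a=onz(t,f(ft),.006)[:2];b=onz(t,f(tip),h)[:2]
    print(nm,a,b,"rel stand: along",(a-S.mean(0))@d,"off",(a-mid)@n,"foot->side px",proj(s,[*a,.0]),"tip",proj(s,[*a,h]))
```

```text
clicked [[0.561, 0.2611], [0.5182, 0.2421], [0.6558, -0.0874], [0.697, -0.0688]] len 0.35699634543456066 w 0.04682088692502601 0.04520224717274488
rect ((0.6088173985481262, 0.0893852487206459), (0.04670531302690506, 0.35704362392425537), 22.332744598388672)
mid [0.60798693 0.08677836] dir [-0.38326612  0.92363796] ang 1.9641261880367544
stand [0.60723899 0.0771193 ] [np.float64(0.098), np.float64(0.126), np.float64(0.096), np.float64(0.127)]
small [0.44130868 0.39911237] [0.44141822 0.39903867] rel stand: along 0.36100049146276036 off -0.03424330940289454 foot->side px [331.62089845 303.7430385 ] tip [331.4783836  271.24090639]
mid [0.41835182 0.30640153] [0.4177543  0.30549747] rel stand: along 0.2841678265410083 off -0.09098006018432331 foot->side px [347.48241581 278.98992716] tip [348.46754577 228.72683962]
big [0.347497   0.20021534] [0.3480008 0.1999626] rel stand: along 0.2132464776020632 off -0.197121841320114 foot->side px [380.03180242 256.11908107] tip [384.2785864  191.97685816]
```

The middle post is about 284 mm along and 88 mm off the slat line, its tip and foot agree at 155 mm height, and its side-view projection matches. I'll check the crate's clearance to the gripper body, then plan the grasp on the left overhang.

Run:
```python
from h import *
t=robot.camera_info("top");s=robot.camera_info("side")
print(robot.get_state()["tool_rot"].round(3) if hasattr(robot.get_state()["tool_rot"],'round') else robot.get_state()["tool_rot"])
for z in(.1,.15,.2): print(z,onz(t,(243,160),z),onz(t,(240,180),z))
print(tri(t,(241,162),s,(263,243)))
d=np.array([-.383,.924]);n=np.array([d[1],-d[0]]);mid=np.array([.608,.0868]);mid+=0
P=np.array([.4181,.306]);print("slide",(P-mid)@d-.18)
for g in(.0,.04,.085):
  for sg in(1,-1):
    y=np.r_[n*sg,0];z=np.array([0,0,-1.]);x=np.cross(y,z);R=np.c_[x,y,z]
    for sl in(0,.096):
        p=np.r_[mid+d*(g+sl),.091];q=robot.ik(p,R);e=p[:2]+n*.088
        print(g,sg,sl,p.round(3),None if q is None else np.round(q,2),"body end",[(e+d*k).round(3).tolist() for k in(-.037,.037)])
S=cv2.imread("pics/side0.png");cv2.imwrite("pics/crop2.png",cv2.resize(S[150:320,170:410],None,fx=3.3,fy=3.3))
```

```text
[[-0.915  0.404 -0.   ]
 [ 0.404  0.915 -0.001]
 [-0.    -0.001 -1.   ]]
0.1 [0.66366614 0.28898849 0.1       ] [0.61545306 0.29387631 0.1       ]
0.15 [0.64886312 0.27816594 0.15      ] [0.60321311 0.28279392 0.15      ]
0.2 [0.63406009 0.26734339 0.2       ] [0.59097317 0.27171152 0.2       ]
(array([0.65145461, 0.29598087, 0.07676861]), np.float64(0.027300220968267015))
slide 0.09527250000000004
0.0 1 0 [0.608 0.087 0.091] [-0.54  0.59  0.47  1.76 -0.34  0.87  0.47] body end [[0.703, 0.086], [0.675, 0.155]]
0.0 1 0.096 [0.571 0.176 0.091] [-0.62  0.55  0.35  1.8  -0.24  0.84  0.24] body end [[0.667, 0.175], [0.638, 0.243]]
0.0 -1 0 [0.608 0.087 0.091] [-0.91  0.85  1.08  1.77 -0.86  1.07 -2.27] body end [[0.703, 0.086], [0.675, 0.155]]
0.0 -1 0.096 [0.571 0.176 0.091] [-1.09  0.82  1.08  1.81 -0.84  1.05 -2.42] body end [[0.667, 0.175], [0.638, 0.243]]
0.04 1 0 [0.593 0.124 0.091] [-0.57  0.57  0.42  1.78 -0.3   0.85  0.38] body end [[0.688, 0.123], [0.66, 0.192]]
0.04 1 0.096 [0.556 0.212 0.091] [-0.65  0.54  0.3   1.81 -0.21  0.83  0.15] body end [[0.651, 0.212], [0.623, 0.28]]
0.04 -1 0 [0.593 0.124 0.091] [-0.99  0.84  1.08  1.79 -0.85  1.06 -2.33] body end [[0.688, 0.123], [0.66, 0.192]]
0.04 -1 0.096 [0.556 0.212 0.091] [-1.16  0.82  1.08  1.82 -0.84  1.04 -2.49] body end [[0.651, 0.212], [0.623, 0.28]]
0.085 1 0 [0.575 0.165 0.091] [-0.61  0.55  0.37  1.8  -0.26  0.84  0.27] body end [[0.671, 0.165], [0.643, 0.233]]
0.085 1 0.096 [0.539 0.254 0.091] [-0.7   0.53  0.27  1.8  -0.18  0.83  0.05] body end [[0.634, 0.254], [0.606, 0.322]]
0.085 -1 0 [0.575 0.165 0.091] [-1.07  0.83  1.08  1.81 -0.84  1.05 -2.4 ] body end [[0.671, 0.165], [0.643, 0.233]]
0.085 -1 0.096 [0.539 0.254 0.091] [ 0.26  0.81 -1.09  1.77  0.81  1.09  2.42] body end [[0.634, 0.254], [0.606, 0.322]]
```

View pics/crop2.png

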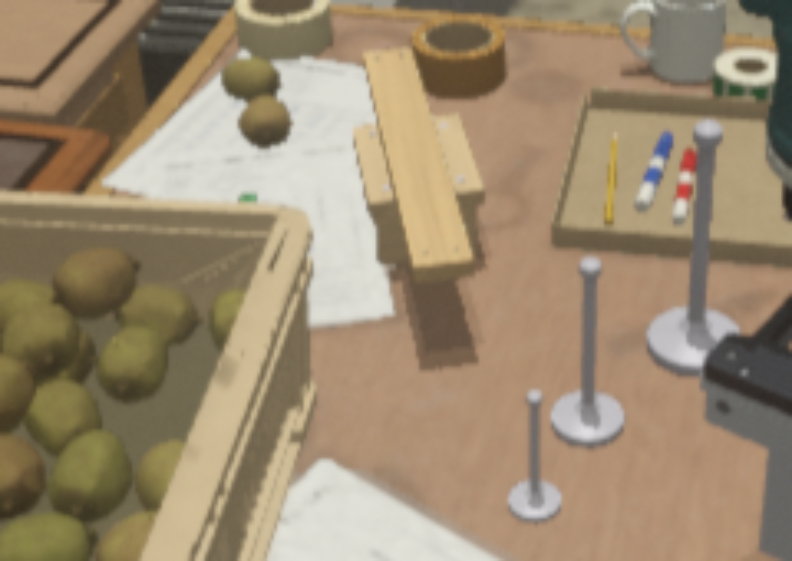

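Run:
```python
from h import *
t=robot.camera_info("top");s=robot.camera_info("side")
f=lambda c:((c[0]+.5)/3.3-.5,(c[1]+.5)/3.3-.5)
for a in[(203,90),(228,95),(205,70)]:
    u=np.array(f(a))+(180,140);v=np.array(f((309,222)))+(170,150);print(tri(t,u,s,v))
d=np.array([-.383,.924]);n=np.array([d[1],-d[0]]);mid=np.array([.608,.0868])
for z in(.1,.15,.18,.2,.22):
  for c in[(203,90),(203,160)]:
    p=onz(t,np.array(f(c))+(180,140),z)[:2];q=proj(s,[*p,z]);print(z,c,p.round(3),"along",((p-mid)@d).round(3),"off",((p-mid)@n).round(3),"side crop px",((q-(170,150))*3.3).round())
```

```text
(array([0.63480923, 0.28268791, 0.14532408]), np.float64(0.00107310162620398))
(array([0.63732241, 0.26841822, 0.13461313]), np.float64(0.006948206965264422))
(array([0.6421008 , 0.28061966, 0.14518852]), np.float64(0.011985457554736574))
0.1 (203, 90) [0.647 0.293] along 0.175 off 0.115 side crop px [294. 276.]
0.1 (203, 160) [0.596 0.29 ] along 0.193 off 0.067 side crop px [359. 281.]
0.15 (203, 90) [0.633 0.282] along 0.17 off 0.098 side crop px [311. 215.]
0.15 (203, 160) [0.585 0.279] along 0.187 off 0.052 side crop px [373. 220.]
0.18 (203, 90) [0.625 0.275] along 0.167 off 0.087 side crop px [321. 178.]
0.18 (203, 160) [0.578 0.273] along 0.183 off 0.044 side crop px [382. 183.]
0.2 (203, 90) [0.619 0.271] along 0.166 off 0.081 side crop px [328. 153.]
0.2 (203, 160) [0.574 0.269] along 0.181 off 0.038 side crop px [388. 157.]
0.22 (203, 90) [0.613 0.266] along 0.164 off 0.074 side crop px [335. 127.]
0.22 (203, 160) [0.569 0.264] along 0.179 off 0.032 side crop px [394. 131.]
```

The crate rim is at z≈0.145 m with its corner at (0.635, 0.283). A gripper at the slat's centre (body bottom at about 0.18 m) clears it. I'll grip at the centre of mass with tips at 83 mm, just above the stand.

```bash
python3 - <<'E'
from h import *
d=np.array([-.383,.924]);d/=np.linalg.norm(d);n=np.array([d[1],-d[0]]);mid=np.array([.6083,.0875])
z=np.array([0,0,-1.]);y=np.r_[n,0];R=np.c_[np.cross(y,z),y,z]
robot.gripper_to(.094)
robot.move_ptp(np.r_[mid,.23],R)
print(robot.get_state()["time"])
robot.move_linear(np.r_[mid,.125],velocity=.12)
print(robot.move_linear(np.r_[mid,.102],velocity=.04,threshold=6))
robot.gripper_to(.03); s=robot.get_state()
print(s["time"],s["ee_pos"],s["force"],s["opening"])
cv2.imwrite("pics/top1.png",robot.grab_frame("top")[:,:,::-1])
E
python3 -c "
import cv2;a=cv2.imread('pics/top1.png');cv2.imwrite('pics/crop3.png',cv2.resize(a[140:320,180:420],None,fx=3.3,fy=3.3,interpolation=2))"
```

```text
2.4667
False
4.9917 [0.60832689 0.08751739 0.10203117] [-0.03343689  0.36007901  0.53754463] 0.04749295933140647
```

View pics/crop3.png

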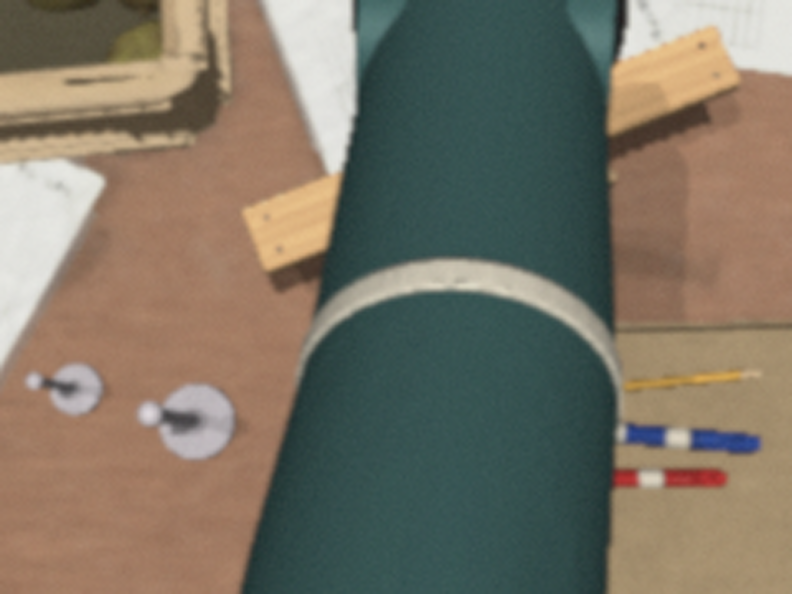

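Grip confirmed: opening is 47.5 mm, and the slat's left end is still at about (243,210)–(269,271) in the crop. Now I'll slide most of the way and check the gap.

Run:
```python
from h import *
d=np.array([-.383,.924]);d/=np.linalg.norm(d)
p=np.array(robot.get_state()["ee_pos"]);p[2]=.102
print(robot.move_linear(p+np.r_[d*.090,0],velocity=.05)); s=robot.get_state()
print(s["time"],s["ee_pos"],s["force"],s["opening"])
a=robot.grab_frame("top")[:,:,::-1];b=robot.grab_frame("side")[:,:,::-1]
cv2.imwrite("pics/top2.png",a);cv2.imwrite("pics/side2.png",b)
f=lambda i,x,y:cv2.resize(i[y:y+110,x:x+160],None,fx=5,fy=5,interpolation=2)
cv2.imwrite("pics/crop4.png",f(a,180,180));cv2.imwrite("pics/crop5.png",f(b,270,190))
```

```text
False
6.9917 [0.57381154 0.1705938  0.10196337] [-0.64086472  0.42761052 -1.37520095] 0.047892382559268275
```

View pics/crop4.png

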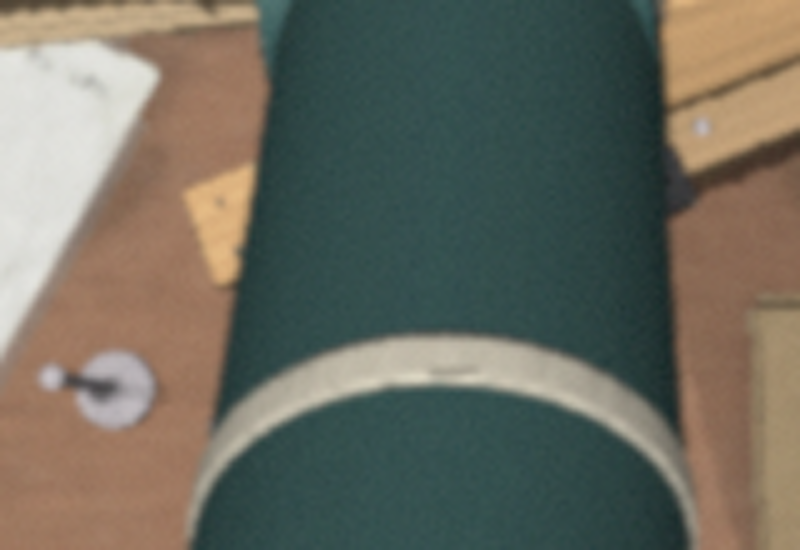

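View pics/crop5.png

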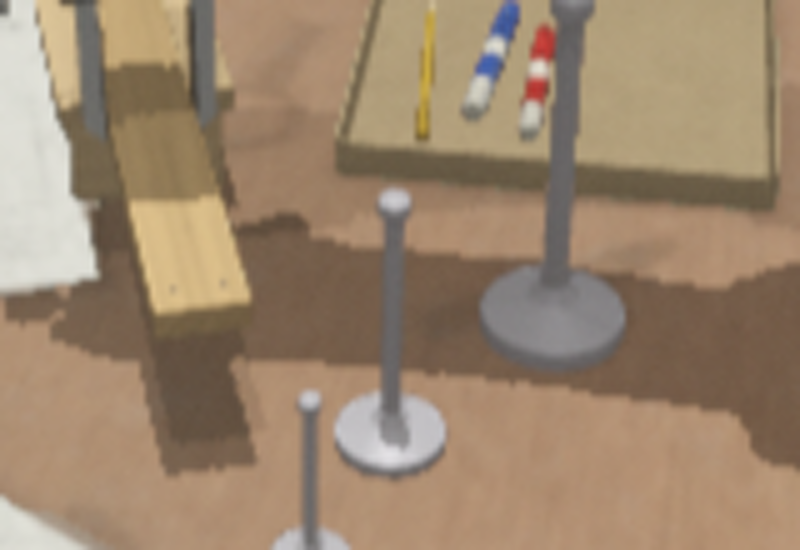

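Crop 4 (top): the slat's end corners are at (185,192) and (220,285). Crop 5 (side): the end's top corners are at (155,317) and (249,298), and the post rod is at x≈392 with its tip at (394,203) and foot at (390,430). I'll compute the remaining gap from both views.

Run:
```python
from h import *
t=robot.camera_info("top");s=robot.camera_info("side")
f=lambda c,o:np.array([(c[0]+.5)/5-.5+o[0],(c[1]+.5)/5-.5+o[1]])
A=[onz(t,f(c,(180,180)),.098) for c in[(185,192),(220,285)]]
B=[onz(s,f(c,(270,190)),.098) for c in[(155,317),(249,298)]]
print(A,B,np.linalg.norm(A[0]-A[1]),np.linalg.norm(B[0]-B[1]))
for a,b in zip([(185,192),(220,285)],[(155,317),(249,298)]):print(tri(t,f(a,(180,180)),s,f(b,(270,190))))
g=lambda c:np.array([(c[0]+.5)/3.3-.5+180,(c[1]+.5)/3.3-.5+140])
P1=tri(t,g((149,414)),s,f((394,203),(270,190)));print("tip",P1)
Pf=onz(s,f((390,428),(270,190)),.008);print("foot side",Pf,"px of tip@.418,.306",proj(s,[.418,.306,.155]),f((394,203),(270,190)))
n0=cv2.imread("pics/top2.png")
for d in[np.array([-.383,.924]),np.array([A[0][1]-A[1][1],-(A[0][0]-A[1][0])])*-1]:
  d=d/np.linalg.norm(d)*np.sign(d[1])
  for nm,E in(("top",A),("side",B)):
    e=(E[0]+E[1])[:2]/2
    print(d,nm,"gap to top-post",(np.array([.4181,.306])-e)@d,"to tri tip",(P1[0][:2]-e)@d,"to side foot",(Pf[:2]-e)@d)
```

```text
[array([0.52632735, 0.34406635, 0.098     ]), array([0.48378269, 0.32572971, 0.098     ])] [array([0.52596893, 0.34634779, 0.098     ]), array([0.48512045, 0.32367953, 0.098     ])] 0.04632796593476061 0.04671667642723718
(array([0.52652591, 0.34448227, 0.09646443]), np.float64(6.253085208065305e-05))
(array([0.48417362, 0.32545316, 0.0994028 ]), np.float64(0.0010772875096934328))
tip (array([0.4181618 , 0.30655404, 0.15086894]), np.float64(0.0005138160260976059))
foot side [0.41899087 0.30129291 0.008     ] px of tip@.418,.306 [348.6435169  228.64475461] [348.4 230.2]
[-0.38291098  0.92378524] top gap to top-post 0.006600458482615205 to tri tip 0.007088612960554186 to side foot 0.0019109962036042323
[-0.38291098  0.92378524] side gap to top-post 0.006681138051600487 to tri tip 0.0071692925295394755 to side foot 0.001991675772589515
[-0.3958006   0.91833648] top gap to top-post 0.007878733699720693 to tri tip 0.008363072733646539 to side foot 0.003203436241602419
[-0.3958006   0.91833648] side gap to top-post 0.007966355008903764 to tri tip 0.0084506940428296 to side foot 0.00329105755078549
```

Both views agree on a remaining gap of about 6.7 mm, or roughly 6 mm once edge blur is allowed for. The side foot estimate (2 mm) disagrees, but it comes from a grazing view of a raised foot, so I discount it. Closing 6 mm.

Run:
```python
from h import *
d=np.array([-.383,.924]);d/=np.linalg.norm(d)
p=np.array(robot.get_state()["ee_pos"]);p[2]=.102
robot.move_linear(p+np.r_[d*.0062,0],velocity=.02);robot.pause(.5); s=robot.get_state()
print(s["time"],s["ee_pos"],s["force"],s["opening"])
b=robot.grab_frame("side")[:,:,::-1];cv2.imwrite("pics/side3.png",b)
cv2.imwrite("pics/crop6.png",cv2.resize(b[150:260,250:410],None,fx=5,fy=5,interpolation=2))
c=robot.camera_info("side")
n=np.array([d[1],-d[0]])
q=[(proj(c,[*(np.array([.4181,.306])+n*k),.098])-(250,150))*5 for k in(0,.085-.024,.085+.024)]
print("level line at z=.098, crop px",np.round(q))
```

```text
8.05 [0.57147877 0.17626301 0.10199502] [-0.3829876   0.70092482 -1.53902195] 0.047629145772047625
level line at z=.098, crop px [[491. 490.]
 [366. 506.]
 [267. 519.]]
```

View pics/crop6.png

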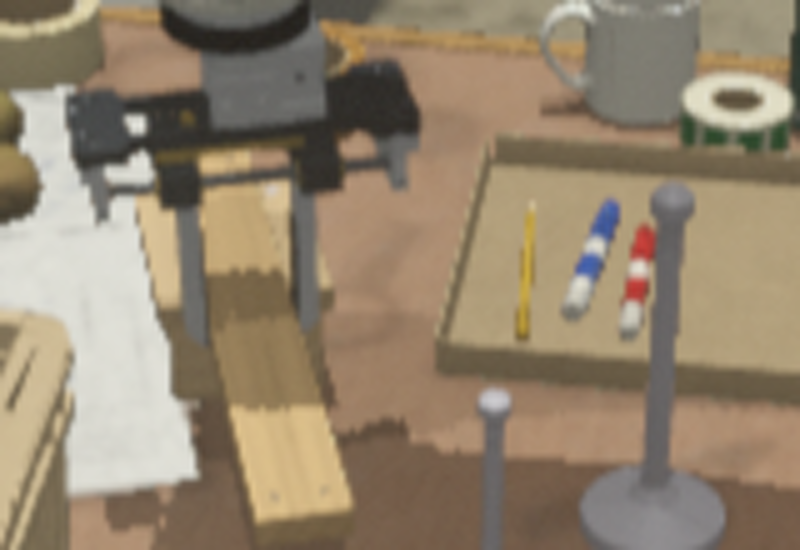

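Crop 6: the slat's end corners are at (353,505) and (257,525). The predicted level line through the post passes (353,508) and (257,520), so they match to about 1 mm. The slat is flat on the stand and still gripped.

Run:
```python
from rig import robot
robot.sign_off()
s=robot.get_state();print(s["time"],s["opening"],s["ee_pos"])
```

```text
the job is handed in; nothing more can be done
the job is handed in; nothing more can be done
```

I gripped the slat at its centre of mass and slid it about 96 mm left, flat along the stand. Its leading end is now level with the middle-sized post, and I handed in at about 8 s with the grip still closed.

- **Position:** in the last side view the slat's end matches the level line through the post to within about 1 mm. The two end corners missed that line in opposite directions. The triangulated gap before the final 6.2 mm step was about 6.7 mm.
- **Hold:** the finger opening was 47.6 mm on the 48 mm slat, the tool height stayed at 102 mm throughout, and the tool force read under 2 N.
- **Bystanders:** I planned the moves clear of the tape roll and gauge and felt no contact. I did not re-measure where they lie afterwards.
- **Disagreement:** the post's foot measured from the side camera alone gave a gap 4–5 mm smaller. I discounted it because that view is oblique. The post's foot and tip from the top camera, and its tip from both cameras, agree to about 1 mm.

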